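# Put the shop's receipt printer back in service after a roll change

## Task

The receipt printer on the shop counter has just had its paper roll changed with the power off; put it back in service by pressing with the closed fingertips. Press the raised paper cover down until it clicks shut and stays flush, then press down the raised outer end of the power rocker so that it snaps over to on, and only then press the feed key all the way down and let it come up again. Only press: lift nothing, do not shove the printer about, and leave the two vases, the wooden house and the card terminal standing where they are.

Things in the scene. Friction and masses are not known exactly. Their poses are not given: they have to be found in the camera images.
- printer: White receipt printer, 145 wide (y) x 195 deep (x) x 148 mm high, 1.8 kg, loose on rubber feet. Origin: centre of its underside. x runs from its front to its rear, y to its left, z up; the front (-x) roughly faces the robot. Flat control deck 120 mm high across the front (x -97 to -40 mm) with two black controls: rocker at the left (x -69, y +38 mm), feed key at the right (x -69, y -40 mm).
- cover (a joint): Paper cover: white plate 128 x 139 (wide) x 14 mm, hinged along the printer's y at x +88, z 141 mm (mid-thickness). Opening angle, rad: 0 = shut, top at 148 mm, front edge at x -40 mm; grows as the front edge rises. Starts 0.55 to 1.0, stays where left (1 to 2 N). From 0.08 a spring catch resists, about 7 N near the front edge, then it snaps to 0 and holds; short of that it stays ajar.
- cover_press (a point): Middle of the press mark (thin grey strip) on the cover's top face, 16 mm behind its front edge, 112 mm from the hinge axis. Moves with the cover: z is the outward normal of the top face, x points along the plate to the hinge, y to the printer's left. Press here.
- power (a joint): Power rocker: black, V-shaped, 34 mm long (printer's y), 22 mm wide, pivot along the printer's x at x -69, y +38, z 123.5 mm. Rad: 0 = off, its outer (left, +y) half slopes up outwards by 24 degrees, end 7 mm above the inner half; 0.42 = on, outer half level at 123.5 mm and inner end up. About 5 N on the outer end snaps it over; it stays.
- power_on_end (a point): The spot to press on the rocker's outer (left) half, on its top face 15.5 mm from the pivot, 1.5 mm from its end; moves with it. About 130 mm above the counter when off, 123.5 mm when on.
- feed (a joint): The feed key: a plain black rectangular key, 24 mm (y) by 18 mm (x). Value = depth pressed in m: 0 up (top face 126.5 mm above the counter, 6.5 mm above the deck), 0.0035 fully down. Spring: starts to move at 1.5 N, fully down at about 4.7 N, comes up by itself.
- feed_top (a point): Centre of the feed key's top face; moves with it.
- bud_vase: Round ribbed white ceramic bud vase, 86 mm across, 80 mm high, loose beside or behind the printer. Origin: centre of its underside. Leave alone.
- bottle_vase: Slender dark ceramic bottle vase, 64 mm across, 150 mm high, loose beside or behind the printer. Origin: centre of its underside. Leave alone.
- wood_house: Small pale wooden house, 45 mm square, 75 mm to the ridge, loose beside or behind the printer. Origin: centre of its underside. Leave alone.
- card_terminal: Black card payment terminal lying on the counter to the printer's left, 150 x 78 x 30 mm, loose. Origin: centre of its underside. Leave alone.
Mind the look-alikes: they are no part of the job. Of the things shaped like the printer, the white one is meant.

How it is judged:
On the way, in this order (a step that is already met when the one before it is completed fails the run):
1. the paper cover is pressed shut (value of joint cover below 0.02 rad), for 0.2 s.
2. the power rocker is snapped over to on (value of joint power above 0.34 rad), for 0.2 s.
3. the feed key is pressed all the way down (value of joint feed above 0.0026 m), for 0.04 s.
At the end, for the whole second after the job is handed in: The cover is latched shut (under 0.02 rad), the rocker is on (over 0.34 of 0.42 rad), the feed key is up again (under 1 mm), the printer stands within 30 mm of where it was, and the vases, the house and the terminal stand upright within 25 mm of where they were (value of joint cover below 0.02 rad and value of joint power above 0.34 rad and value of joint feed below 0.001 m and distance of printer from where it was at the start of the episode below 0.03 m and angle between printer's own z axis and vertical below 0.05 rad and linear speed of printer below 0.02 m/s and distance of each of bud_vase, bottle_vase, wood_house, card_terminal from where it was at the start of the episode below 0.025 m and angle between each of bud_vase, bottle_vase, wood_house's own z axis and vertical below 0.2 rad); the robot touches nothing.
It fails at once if the power is switched on while the cover is not shut (value of joint power above 0.21 rad and value of joint cover above 0.03 rad).
It fails at once if the feed key is pressed before the power is on (value of joint feed above 0.0015 m and value of joint power below 0.21 rad).
It fails at once if the cover is lifted or forced back instead of pressed shut (value of joint cover above 1.2 rad).
It fails at once if the printer is lifted, tipped or shoved about (height (world z) of printer above 0.015 m or angle between printer's own z axis and vertical above 0.15 rad or distance of printer from where it was at the start of the episode above 0.04 m).
It fails at once if a vase, the house or the terminal is knocked, lifted or moved (distance of any of bud_vase, bottle_vase, wood_house, card_terminal from where it was at the start of the episode above 0.03 m or angle between any of bud_vase, bottle_vase, wood_house's own z axis and vertical above 0.4 rad).
It also fails if it takes over 45 s, if anything falls off the work surface, if the arm or the gripper's body presses on something with over 40 N, if the wrist force passes 120 N, or if a joint passes its speed limit or range.

## Robot

A 7-joint arm with a two-finger parallel gripper is mounted at the origin on the work surface. World frame = base frame: x ahead of the robot, y to its left, z up, the work surface at z = 0. Lengths are in m, angles in rad, forces in N, time in s.
With the tool pointing down it reaches from about 0.375 to 0.925 m from the base axis. Payload 3.1 kg.
Tool frame: the origin (TCP) lies on the centre line of the jaws, within the pads' length; the fingertips stand 19 mm ahead of it and the grasp point (between the pads) is the TCP (tips_ahead is the distance from the TCP to the fingertips, in m); z points along the fingers, y is the line along which they close (so a half turn about z gives the same grasp; the last joint's range is limited). The gripper opens to 85 mm and grips with 20 to 120 N. Pads are 22 mm wide; open, the fingers measure 114 mm over their backs; the gripper's body (76 mm by 85 mm) begins 54 mm behind the grasp point. The pads swing forward as they close: fully open they stand 13 mm farther back than shut.
Start: joints at [1.129, 0.383, 0.044, 1.598, -0.018, 1.161, -0.05], TCP at [0.219, -0.612, 0.25] pointing down, gripper open.
Joint ranges: [-2.61, 2.61], [-0.41, 2.15], [-1.48, 1.57], [0, 2.5], [-1.57, 4.71], [0.05, 1.97], [-2.85, 2.85]. Speed limits (rad/s): [2.79, 2.79, 3.14, 3.14, 3.14, 3.14, 3.14].

## Interface

Orientations are given as a 3x3 rotation matrix whose columns are the frame's x, y, z axes.
In Python, from workcell import * gives the robot as it stands.
- The arm moves only by the tool carry_out, never from a script. Its argument "steps" is one flat list of numbers, 7 for each row, row after row: the closure, from -1 (fully open) to 1 (shut), so that 0 is half open, then the shift along the tool's x, y, z in cm, then the turn, a rotation vector about the tool's x, y, z in rad. In form: [hand, dx, dy, dz, rx, ry, rz, hand, dx, dy, dz, rx, ry, rz, ...]. A call has 1 to 5 rows; each row shifts and turns the commanded pose from where the row before left it, along the tool's axes as they then stand; what a row does not reach is not made up. A row lasts 1/8 s, in which the tool goes at most 62.5 mm and 10.7 degrees, less where a joint would pass 70% of its speed; a pose out of reach is approached as far as the arm can. A call is refused whole if a number of a shift passes 6.25 or a number of a turn 0.188, either way. A call with a gripper value outside its range is refused whole. The fingers move at their own pace and stop on an object; "force" is the grip in N (left out, the last holds). Time passes only in rows, so rows that do not move let the fingers close. It gives the time, the measured TCP pose, the force, the opening and the grip force at its end, in the units of the state.
- sense(): the state, without advancing time (a new reading comes with each control period).
- grab_frame(name): name is "side" or "top" or "wrist"; returns the picture (384x512x3 uint8, blue, green, red); there is no depth.
- camera_model(name): a dict with "K" (3x3 intrinsics, pixels), "extrinsics" (4x4, takes a point from camera to world coordinates). Camera axes: x right, y down, z forward; pixel columns grow to the right and rows downward; lengths in m; the calibration is good to about 2 mm. A picture is of the moment at which its call begins: read the wrist's pose just before it. camera_model takes no time and is no camera call; for the wrist camera it gives the pose at the moment of the call.
- sign_off(): hands the job in; it is judged then, once.
The state is a dict: "t": time; "joint_positions": joint angles; "joint_vel": joint speeds; "effort": joint torques, N m; "ee_pos": TCP position; "ee_rot": TCP orientation; "wrist_force": force on the tool from outside, world axes, zero at the start; "wrist_torque": the same for the moment, N m; "finger_gap": finger opening in m; "grip_force": force on a finger pad.
Only numpy, scipy, OpenCV 4.12 (cv2) and the standard library are available. Lean on these libraries where they do the work, as an engineer would, in place of code of your own. Each camera call takes 0.05 s, during which the arm holds its last target. There are 200 camera calls.

## Working session

There is one attempt and no reset: what is moved stays moved. The work goes in short steps, Python scripts to look and compute and a tool call to move; the robot and the scene stay as the last step left them, time stands still between calls to the robot, and variables do not carry over. Pictures are saved under pics/ and viewed, at most 10 in all, crops included, and the job is handed in when it is done.

Besides the shell and the picture viewer there is one more tool, called after ">>>" as name(argument=value, ...) on one line, values as JSON. carry_out: Moves the arm, as the interface text tells. Its arguments: {"type":"object","properties":{"steps":{"type":"array","items":{"type":"number"}},"force":{"type":"number"}},"required":["steps"]}

```bash
mkdir -p pics
python3 - <<'E'
from workcell import *
import cv2,numpy as np
s=sense();print(s['t'],s['ee_pos'],s['ee_rot'],s['finger_gap'])
for n in("side","top"):
    c=camera_model(n);print(n,c['K'],np.round(c['extrinsics'],4))
    cv2.imwrite(f"pics/{n}0.png",cv2.resize(grab_frame(n),(800,600),interpolation=cv2.INTER_CUBIC))
E
```

```text
0.0 [ 0.21880963 -0.61110086  0.24888476] [[ 9.41454243e-01  3.37139319e-01 -9.93845727e-04]
 [ 3.37140766e-01 -9.41451071e-01  2.44650307e-03]
 [-1.10844744e-04 -2.63833661e-03 -9.99996513e-01]] 0.08500720785833328
side [[439.746944     0.         248.08577047]
 [  0.         439.746944   196.37948434]
 [  0.           0.           1.        ]] [[-0.7625  0.4667 -0.4481  1.1282]
 [ 0.6468  0.5317 -0.5467  0.7277]
 [-0.0169 -0.7067 -0.7073  0.8744]
 [ 0.      0.      0.      1.    ]]
top [[416.63865036   0.         254.71327269]
 [  0.         416.63865036 192.07595199]
 [  0.           0.           1.        ]] [[ 4.0000e-04 -9.7610e-01  2.1750e-01  4.0370e-01]
 [-1.0000e+00  2.0000e-04  2.7000e-03  1.2020e-01]
 [-2.7000e-03 -2.1750e-01 -9.7610e-01  1.2857e+00]
 [ 0.0000e+00  0.0000e+00  0.0000e+00  1.0000e+00]]
```

View pics/side0.png

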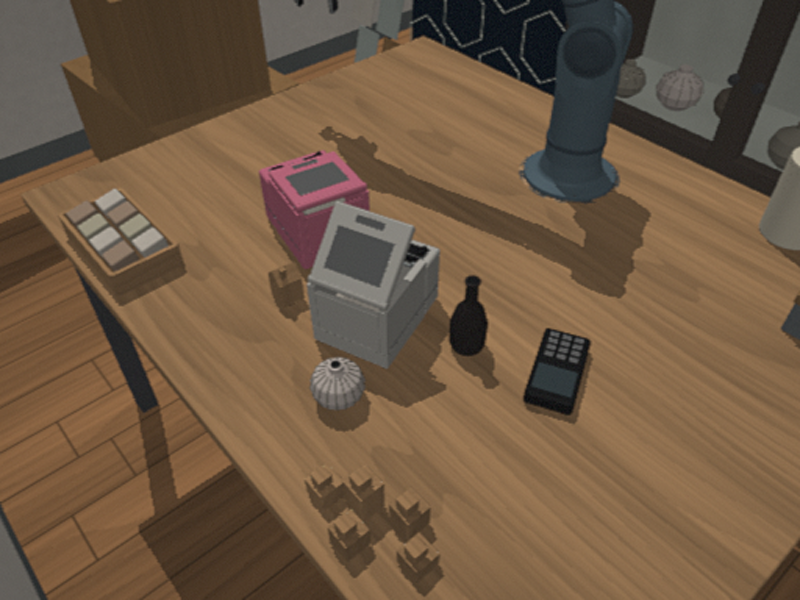

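View pics/top0.png

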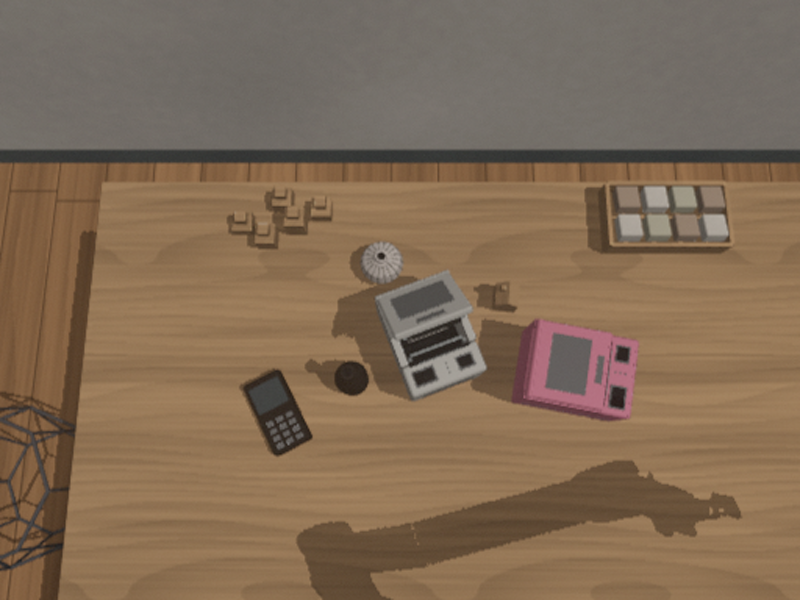

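The top view shows two printers: a white one at (430,335) with its cover up, and a pink one at (580,370), shut. The white one is meant. Its rocker is at about (426,376) and its key at about (465,360). The dark vase stands close to its left at (351,378). I'll confirm this in enlarged crops.

Run:
```python
from workcell import *
import cv2,numpy as np
t=grab_frame("top")[165:265,225:325]; s=grab_frame("side")[120:240,185:305]
cv2.imwrite("pics/c1.png",np.hstack([cv2.resize(t,(400,400),interpolation=cv2.INTER_CUBIC),cv2.resize(s,(400,400),interpolation=cv2.INTER_CUBIC)]))
```

```text
(no output)
```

View pics/c1.png

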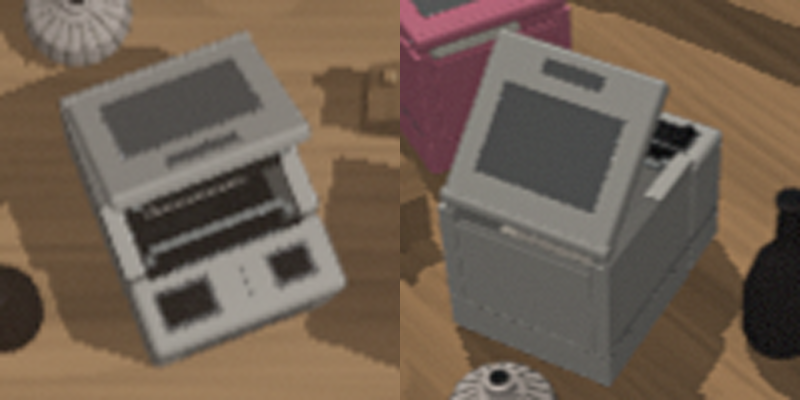

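The crop confirms the white printer with its cover up and two black controls on the deck. In the top crop the press mark is at (203,149), the rocker at (187,303) and the feed key at (293,262). In the side crop the mark is at (574,75). Next I fit the printer pose and cover angle to these points from both views.

```bash
cat > h.py <<'E'
from workcell import *
import cv2,numpy as np
from scipy.optimize import least_squares
def proj(n,P,cm={}):
    if n not in cm: cm[n]=camera_model(n)
    c=cm[n];E=np.linalg.inv(c['extrinsics']);q=c['K']@(E[:3,:3]@P+E[:3,3]);return q[:2]/q[2]
def ray(n,uv):
    c=camera_model(n);d=c['extrinsics'][:3,:3]@np.linalg.solve(c['K'],[*uv,1]);return c['extrinsics'][:3,3],d
def cov(d,y,n,a):  # d from hinge, n normal offset (m)
    return np.array([.088-d*np.cos(a)+n*np.sin(a)*1, y, .141+d*np.sin(a)+n*np.cos(a)])
def W(p,P):
    c,s=np.cos(p[2]),np.sin(p[2]);return np.array([p[0]+c*P[0]-s*P[1],p[1]+s*P[0]+c*P[1],P[2]])
E
python3 - <<'E'
from h import *
T=lambda u,v:("top",(225+u/4-.4,165+v/4-.4)); S=lambda u,v:("side",(185+u*.3-.35,120+v*.3-.35))
F=lambda *P:(lambda a:np.array(P)); C=lambda *k:(lambda a:cov(*k,a))
obs=[(T(203,149),C(.112,0,.007)),(T(308,130),C(.128,-.0695,.007)),(T(112,205),C(.128,.0695,.007)),
(T(187,303),F(-.069,.038,.1255)),(T(293,262),F(-.069,-.04,.1265)),(T(157,352),F(-.097,.0725,.12)),(T(344,278),F(-.097,-.0725,.12)),
(S(574,75),C(.112,0,.007)),(S(505,30),C(.128,-.0695,.007)),(S(667,85),C(.128,.0695,.007)),(S(720,130),F(-.097,.0725,.12)),(S(607,250),C(0,.0695,.007)),(S(443,195),C(0,-.0695,.007)),(T(250,35),C(0,-.0695,.007)),(T(62,103),C(0,.0695,.007))]
f=lambda x:np.concatenate([proj(o[0][0],W(x,o[1](x[3])))-o[0][1] for o in obs])
r=least_squares(f,[.6,.08,.35,.8],loss='soft_l1');x=r.x
print(x);print(np.round(f(x).reshape(-1,2),1).tolist())
A=[];b=[]   # independent triangulation of mark
for n,uv in (T(203,149),S(574,75)):
    o,d=ray(n,uv);d/=np.linalg.norm(d);M=np.eye(3)-np.outer(d,d);A.append(M);b.append(M@o)
print("mark tri",np.linalg.lstsq(np.vstack(A),np.concatenate(b),rcond=None)[0],"fit",W(x,cov(.112,0,.007,x[3])))
for k,P in dict(rock=(-.069,.038+.0142,.13),feed=(-.069,-.04,.1265)).items(): print(k,W(x,P))
for k,uv,z in(("bottle",(351/800*512,365/600*384),.15),("bud",(381/800*512,257/600*384),.08)):
    o,d=ray("top",uv);print(k,o+d*(z-o[2])/d[2])
np.save("fit.npy",x)
E
```

```text
[0.601064   0.06863101 0.38524394 0.72197364]
[[-0.9, 2.3], [-0.4, 0.5], [-1.3, 1.8], [-0.3, 0.7], [-1.0, 0.4], [-0.5, 2.7], [0.7, 1.5], [-116.0, 0.5], [-118.0, -0.0], [-115.4, -0.8], [-115.7, -0.6], [-115.8, 1.2], [-117.0, -0.3], [-2.6, -0.4], [-1.2, 0.6]]
mark tri [0.53559356 0.18867771 0.3054095 ] fit [0.60900564 0.07185139 0.22027064]
rock [0.51750524 0.09107592 0.13      ]
feed [0.55215264 0.00563356 0.1265    ]
bottle [0.54049991 0.20550326 0.15      ]
bud [0.75742113 0.15633078 0.08      ]
```

Run:
```python
from h import *
T=lambda u,v:("top",(225+u/4-.4,165+v/4-.4)); S=lambda u,v:("side",(185+(u-400)*.3-.35,120+v*.3-.35))
F=lambda *P:(lambda a:np.array(P)); C=lambda *k:(lambda a:cov(*k,a))
obs=[(T(203,149),C(.112,0,.007)),(T(308,130),C(.128,-.0695,.007)),(T(112,205),C(.128,.0695,.007)),
(T(187,303),F(-.069,.038,.1255)),(T(293,262),F(-.069,-.04,.1265)),(T(157,352),F(-.097,.0725,.12)),(T(344,278),F(-.097,-.0725,.12)),
(S(574,75),C(.112,0,.007)),(S(505,30),C(.128,-.0695,.007)),(S(667,85),C(.128,.0695,.007)),(S(720,130),F(-.097,.0725,.12)),(S(607,250),C(0,.0695,.007)),(S(443,195),C(0,-.0695,.007)),(T(250,35),C(0,-.0695,.007)),(T(62,103),C(0,.0695,.007))]
f=lambda x:np.concatenate([proj(o[0][0],W(x,o[1](x[3])))-o[0][1] for o in obs])
r=least_squares(f,[.6,.08,.35,.8],loss='soft_l1');x=r.x
print(x);print(np.round(f(x).reshape(-1,2),1).tolist())
A=[];b=[]
for n,uv in (T(203,149),S(574,75)):
    o,d=ray(n,uv);d/=np.linalg.norm(d);M=np.eye(3)-np.outer(d,d);A.append(M);b.append(M@o)
print("mark tri",np.linalg.lstsq(np.vstack(A),np.concatenate(b),rcond=None)[0],"fit",W(x,cov(.112,0,.007,x[3])))
for k,P in dict(rock=(-.069,.038+.0142,.13),feed=(-.069,-.04,.1265),shutmark=(-.024,0,.148)).items(): print(k,W(x,P))
np.save("fit.npy",x)
```

```text
[0.60569117 0.0649243  0.36314626 0.7243289 ]
[[0.5, 0.4], [1.2, -0.8], [-0.1, -0.7], [0.4, -1.1], [-0.1, -0.8], [-0.1, 0.7], [1.5, 0.7], [1.5, 0.5], [-0.2, -0.3], [1.7, -0.3], [2.5, 0.0], [0.6, 1.4], [0.2, -0.9], [-0.4, -1.7], [0.6, -1.8]]
mark tri [0.61590912 0.06813057 0.22265316] fit [0.61387676 0.06803482 0.2204575 ]
rock [0.52264875 0.08921004 0.13      ]
feed [0.55539976 0.00302297 0.1265    ]
shutmark [0.58325635 0.05639909 0.148     ]
```

The fit agrees with the independent triangulation of the mark: z is 0.220 against 0.223, with residuals of about 1 px. The tool yaw (0.343) already nearly matches the printer's (0.363). Now I work out the moves.

```bash
cat >> h.py <<'E'
def shift(wps,s=None):
    s=s or sense();R=s['ee_rot'];p=s['ee_pos'].copy()
    for w in wps:
        t=np.array(w)+[0,0,.019];print(np.round(R.T@(t-p)*100,2),np.round(t,3));p=t
def arc(x,a): 
    P=cov(.112,0,.007,a); P[0]+=.008*np.sin(a)/.66; P[2]+=0; return W(x,P)
E
python3 - <<'E'
from h import *
x=np.load("fit.npy");m=arc(x,x[3]);print(m)
s=sense();p0=s['ee_pos']-[0,0,.019];q=m+[0,0,.07]
shift([q]);print('then');shift([q,m+[0,0,.02]]);shift([arc(x,a) for a in (.7,.6,.5,.4,.3,.2,.1,0)])
E
```

```text
[0.62138486 0.07088789 0.2204575 ]
[ 60.89 -50.68  -5.93] [0.621 0.071 0.309]
then
[ 60.89 -50.68  -5.93] [0.621 0.071 0.309]
[0.   0.01 5.  ] [0.621 0.071 0.259]
[ 60.68 -50.66   1.27] [0.619 0.07  0.238]
[-0.83  0.02  0.85] [0.612 0.067 0.229]
[-0.75  0.02  0.92] [0.605 0.065 0.22 ]
[-0.66  0.01  0.98] [0.598 0.062 0.21 ]
[-0.56  0.01  1.03] [0.593 0.06  0.2  ]
[-0.46  0.01  1.07] [0.589 0.059 0.189]
[-0.36  0.01  1.1 ] [0.586 0.057 0.178]
[-0.25  0.01  1.11] [0.583 0.056 0.167]
```

>>> carry_out(steps=[1, 2, -1.5, -2, 0, 0, -0.02, 1, 4, -3.4, -1.5, 0, 0, 0, 1, 4, -3.4, -1, 0, 0, 0, 1, 4, -3.4, -1, 0, 0, 0, 1, 4, -3.4, 0, 0, 0, 0], force=40)

```text
t: 0.82
ee_pos: [0.3351, -0.4059, 0.3064]
ee_rot: [[0.935, 0.356, 0.002], [0.356, -0.935, -0.002], [0.001, 0.002, -1.0]]
wrist_force: [1.1, -0.2, -1.3]
finger_gap: 0.0001
grip_force: 0.0
```

>>> carry_out(steps=[1, 4.5, -3.8, 0, 0, 0, 0, 1, 4.5, -3.8, 0, 0, 0, 0, 1, 4.5, -3.8, 0, 0, 0, 0, 1, 4.5, -3.8, 0, 0, 0, 0, 1, 4.5, -3.8, 0, 0, 0, 0])

```text
t: 1.45
ee_pos: [0.4772, -0.1478, 0.3054]
ee_rot: [[0.935, 0.356, 0.0], [0.356, -0.935, -0.001], [0.0, 0.001, -1.0]]
wrist_force: [0.1, -0.7, 0.6]
finger_gap: 0.0001
grip_force: 0.0
```

>>> carry_out(steps=[1, 4.5, -3.8, 0, 0, 0, 0, 1, 4.5, -3.8, 0, 0, 0, 0, 1, 4.5, -3.8, 0, 0, 0, 0, 1, 0, 0, 0, 0, 0, 0, 1, 0, 0, 0, 0, 0, 0])

```text
t: 2.08
ee_pos: [0.5619, 0.0047, 0.3048]
ee_rot: [[0.934, 0.356, -0.001], [0.356, -0.934, -0.001], [-0.001, 0.0, -1.0]]
wrist_force: [-0.4, 0.7, -0.2]
finger_gap: -0.0
grip_force: 0.0
```

Run:
```python
from h import *
x=np.load("fit.npy");m=arc(x,x[3]);s=sense()
print(s['ee_pos'],s['ee_rot'][:,0],s['ee_rot'][:,2],s['finger_gap'],s['wrist_force']);shift([m+[0,0,.02]],s)
cv2.imwrite("pics/w1.png",np.hstack([cv2.resize(grab_frame("wrist"),(400,300)),cv2.resize(grab_frame("side")[100:250,150:350],(400,300),interpolation=cv2.INTER_CUBIC)]))
```

```text
[0.56191637 0.00474313 0.3047948 ] [ 0.93440797  0.35620202 -0.00136656] [-1.19707269e-03 -6.96240306e-04 -9.99999041e-01] -4.096883905262072e-05 [-0.37165615  0.73082672 -0.16276162]
[ 7.92 -4.06  4.52] [0.621 0.071 0.259]
```

View pics/w1.png

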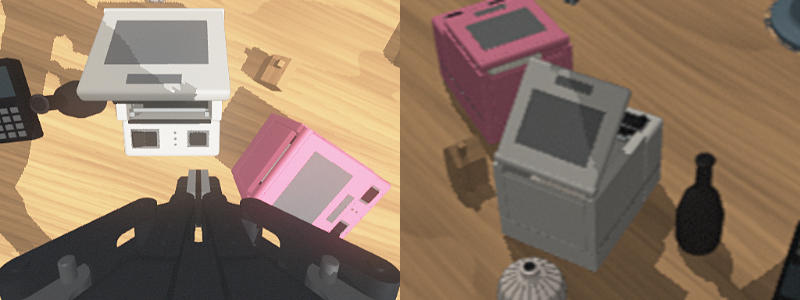

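The wrist view shows the tool aligned with the white printer: mark at (154,78), rocker at (145,139) and key at (198,139) in the half-size picture. I check the fit's predictions against these.

Run:
```python
from h import *
x=np.load("fit.npy")
for k,P in dict(mark=cov(.112,0,.007,x[3]),rock=(-.069,.038,.1255),feed=(-.069,-.04,.1265),cfl=cov(.128,.0695,.007,x[3]),cfr=cov(.128,-.0695,.007,x[3])).items(): print(k,proj("wrist",W(x,P))/1.28)
```

```text
mark [151.2629136   79.95288478]
rock [142.11765706 137.58702714]
feed [195.74541481 137.62358477]
cfl [72.1807334  93.76826587]
cfr [227.0118489   93.38762681]
```

>>> carry_out(steps=[1, 4, -2, 0, 0, 0, 0, 1, 3.9, -2.1, 0, 0, 0, 0, 1, 0, 0, 1.5, 0, 0, 0, 1, 0, 0, 1.5, 0, 0, 0, 1, 0, 0, 0, 0, 0, 0])

```text
t: 2.8
ee_pos: [0.6196, 0.0684, 0.2727]
ee_rot: [[0.936, 0.353, -0.005], [0.353, -0.936, -0.002], [-0.006, 0.0, -1.0]]
wrist_force: [-0.1, 0.3, 0.0]
finger_gap: -0.0001
grip_force: 0.0
```

Run:
```python
from h import *
x=np.load("fit.npy");s=sense()
print(s['ee_pos'],s['wrist_force']);shift([arc(x,a) for a in (.72,.6,.5,.4,.3,.2,.1,0)],s)
```

```text
[0.61962323 0.06839122 0.27265766] [-0.06586315  0.34960056  0.03504637]
[ 0.23 -0.17  3.35] [0.621 0.071 0.239]
[-1.    0.    1.02] [0.612 0.067 0.229]
[-0.74  0.    0.92] [0.605 0.065 0.22 ]
[-0.65  0.    0.98] [0.598 0.062 0.21 ]
[-0.56  0.    1.03] [0.593 0.06  0.2  ]
[-0.46  0.    1.07] [0.589 0.059 0.189]
[-0.35  0.    1.1 ] [0.586 0.057 0.178]
[-0.24  0.    1.12] [0.583 0.056 0.167]
```

>>> carry_out(steps=[1, 0.2, 0, 1.5, 0, 0, 0, 1, 0, 0, 1.5, 0, 0, 0, 1, -0.4, 0, 0.6, 0, 0, 0, 1, -0.5, 0, 0.6, 0, 0, 0, 1, 0, 0, 0, 0, 0, 0])

```text
t: 3.42
ee_pos: [0.6142, 0.0688, 0.2328]
ee_rot: [[0.935, 0.356, -0.001], [0.356, -0.935, -0.0], [-0.001, -0.0, -1.0]]
wrist_force: [0.4, -0.1, 0.2]
finger_gap: -0.0002
grip_force: 0.0
```

>>> carry_out(steps=[1, -0.6, 0, 0.8, 0, 0, 0, 1, -0.7, 0, 0.9, 0, 0, 0, 1, -0.65, 0, 1.0, 0, 0, 0, 1, -0.5, 0, 1.0, 0, 0, 0, 1, 0, 0, 0, 0, 0, 0])

```text
t: 4.05
ee_pos: [0.5905, 0.0597, 0.1946]
ee_rot: [[0.935, 0.356, -0.003], [0.356, -0.935, -0.001], [-0.003, -0.001, -1.0]]
wrist_force: [-0.4, -0.8, -0.2]
finger_gap: 0.0003
grip_force: 0.0
```

Run:
```python
from h import *
x=np.load("fit.npy");s=sense()
print(s['ee_pos'],s['wrist_force']);shift([arc(x,a) for a in (.2,.1,0)],s)
cv2.imwrite("pics/w2.png",np.hstack([cv2.resize(grab_frame("wrist"),(400,300)),cv2.resize(grab_frame("side")[100:250,150:350],(400,300),interpolation=cv2.INTER_CUBIC)]))
```

```text
[0.59047913 0.0597346  0.19463757] [-0.40687302 -0.7597755  -0.16157852]
[-0.19  0.06  0.55] [0.589 0.059 0.189]
[-0.35  0.    1.1 ] [0.586 0.057 0.178]
[-0.24  0.    1.12] [0.583 0.056 0.167]
```

View pics/w2.png

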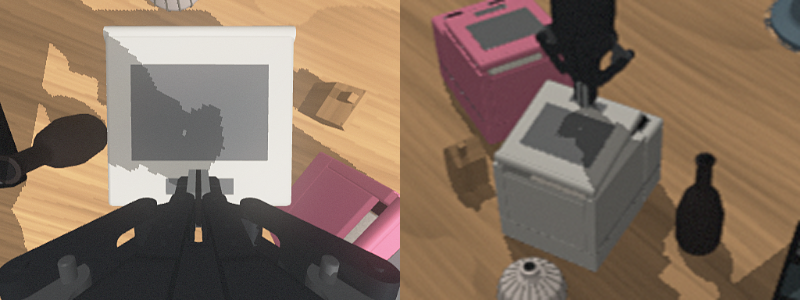

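The cover is following down, with the tips at (198,180) in the wrist half, on the mark. Keep pressing to the latch.

>>> carry_out(steps=[1, -0.3, 0, 0.8, 0, 0, 0, 1, -0.3, 0, 0.8, 0, 0, 0, 1, -0.2, 0, 0.8, 0, 0, 0, 1, 0, 0, 0.5, 0, 0, 0, 1, 0, 0, 0, 0, 0, 0])

```text
t: 4.78
ee_pos: [0.5844, 0.0575, 0.1671]
ee_rot: [[0.935, 0.356, -0.001], [0.356, -0.935, -0.0], [-0.001, -0.0, -1.0]]
wrist_force: [-0.8, -0.3, 2.4]
finger_gap: -0.0002
grip_force: 0.9
```

>>> carry_out(steps=[1, 0, 0, 0.2, 0, 0, 0, 1, 0, 0, 0.2, 0, 0, 0, 1, 0, 0, 0, 0, 0, 0])

```text
t: 5.15
ee_pos: [0.5845, 0.0575, 0.1668]
ee_rot: [[0.935, 0.356, -0.001], [0.356, -0.935, -0.002], [-0.002, 0.001, -1.0]]
wrist_force: [-8.3, -1.0, 17.6]
finger_gap: 0.0002
grip_force: 9.1
```

Firm stop at a tip height of 0.148, so the cover is down. I lift clear and look.

>>> carry_out(steps=[1, 0, 0, -1, 0, 0, 0, 1, 0, 0, -4, 0, 0, 0, 1, -5, 0, 0, 0, 0, 0, 1, -5, 0, 0, 0, 0, 0, 1, 0, 0, 0, 0, 0, 0])

```text
t: 5.78
ee_pos: [0.486, 0.0196, 0.211]
ee_rot: [[0.935, 0.353, -0.007], [0.353, -0.935, -0.003], [-0.007, 0.001, -1.0]]
wrist_force: [0.9, -0.6, -0.8]
finger_gap: -0.0002
grip_force: 0.0
```

Run:
```python
from h import *
x=np.load("fit.npy");s=sense();f=grab_frame("wrist")
print(s['ee_pos'],s['wrist_force'])
for k,P in dict(mark=(-.024,0,.148),rock=(-.069,.038,.1235),end=(-.069,.0522,.13),feed=(-.069,-.04,.1265)).items(): print(k,proj("wrist",W(x,P)))
cv2.imwrite("pics/w3.png",np.hstack([cv2.resize(f,(512,384)),cv2.resize(grab_frame("side")[110:260,180:292],(288,384),interpolation=cv2.INTER_CUBIC)]))
```

```text
[0.48595921 0.019566   0.21099654] [ 0.90741379 -0.57211983 -0.79294456]
mark [252.02814028  53.0679223 ]
rock [202.15007454 124.43873393]
end [181.21333946 124.91672524]
feed [305.90341742 124.56485505]
```

View pics/w3.png

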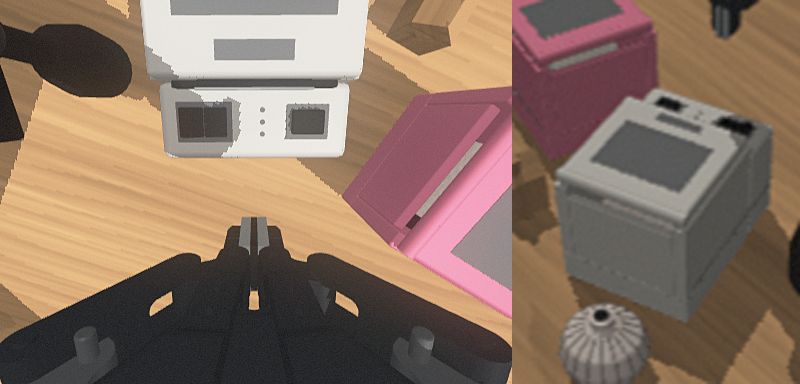

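The cover lies flush. The rocker centre is at (204,122) and the key at (308,122), about 2 px right of and above the prediction, so I correct the target by about 1.7 mm in +x and 1.7 mm to the right.

Run:
```python
from h import *
x=np.load("fit.npy");x[:2]=W(x,(.0017,-.0017,0))[:2];np.save("fit2.npy",x)
shift([W(x,(-.069,.0535,.15)),W(x,(-.069,.0535,.13)),W(x,(-.069,.0535,.1235)),W(x,(-.069,.0535,.16)),W(x,(-.069,-.04,.16)),W(x,(-.069,-.04,.1265)),W(x,(-.069,-.04,.123))])
```

```text
[ 5.53 -5.15  4.41] [0.524 0.089 0.169]
[-0. -0.  2.] [0.524 0.089 0.149]
[-0.   -0.    0.65] [0.524 0.089 0.142]
[ 0.    0.   -3.65] [0.524 0.089 0.179]
[-0.    9.35  0.  ] [0.558 0.002 0.179]
[-0.   -0.    3.35] [0.558 0.002 0.146]
[-0.   -0.    0.35] [0.558 0.002 0.142]
```

>>> carry_out(steps=[1, 2.8, -2.6, 0.7, 0, 0, 0, 1, 2.75, -2.55, 0.7, 0, 0, 0, 1, 0, 0, 1.5, 0, 0, 0, 1, 0, 0, 1.5, 0, 0, 0, 1, 0, 0, 0, 0, 0, 0])

```text
t: 6.5
ee_pos: [0.5234, 0.0884, 0.1672]
ee_rot: [[0.935, 0.354, -0.004], [0.354, -0.935, -0.001], [-0.004, -0.001, -1.0]]
wrist_force: [-1.0, 0.0, 0.0]
finger_gap: 0.0003
grip_force: 0.0
```

Run:
```python
from h import *
x=np.load("fit2.npy");s=sense();print(s['ee_pos'],s['wrist_force'])
shift([W(x,(-.069,.0535,.13)),W(x,(-.069,.0535,.1235))],s)
```

```text
[0.52336871 0.0883681  0.16716175] [-1.02777344  0.0399544   0.04363708]
[ 0.14 -0.06  1.82] [0.524 0.089 0.149]
[0.   0.   0.65] [0.524 0.089 0.142]
```

>>> carry_out(steps=[1, 0, 0, 1, 0, 0, 0, 1, 0, 0, 0.8, 0, 0, 0, 1, 0, 0, 0.4, 0, 0, 0, 1, 0, 0, 0.4, 0, 0, 0, 1, 0, 0, 0, 0, 0, 0])

```text
t: 7.12
ee_pos: [0.5246, 0.0897, 0.143]
ee_rot: [[0.935, 0.356, 0.0], [0.356, -0.935, -0.0], [-0.0, 0.0, -1.0]]
wrist_force: [0.7, 1.0, -0.3]
finger_gap: -0.0001
grip_force: 0.0
```

>>> carry_out(steps=[1, 0, 0, 0.15, 0, 0, 0, 1, 0, 0, 0.1, 0, 0, 0, 1, 0, 0, 0, 0, 0, 0])

```text
t: 7.5
ee_pos: [0.5249, 0.0897, 0.1425]
ee_rot: [[0.935, 0.356, 0.0], [0.356, -0.935, -0.001], [-0.0, 0.001, -1.0]]
wrist_force: [-3.8, -0.4, 10.2]
finger_gap: 0.0
grip_force: 4.8
```

Firm stop at 0.1235. I lift and check the rocker before touching the key.

>>> carry_out(steps=[1, 0, 0, -2, 0, 0, 0, 1, 0, 0, -4, 0, 0, 0, 1, -5.5, 5.1, -1, 0, 0, 0, 1, 0, 0, 0, 0, 0, 0])

```text
t: 8.0
ee_pos: [0.4962, 0.0286, 0.2094]
ee_rot: [[0.937, 0.348, -0.0], [0.348, -0.937, -0.004], [-0.002, 0.004, -1.0]]
wrist_force: [-0.1, 0.0, -0.9]
finger_gap: 0.0002
grip_force: 0.0
```

Run:
```python
from h import *
x=np.load("fit2.npy");s=sense();f=grab_frame("wrist")
print(s['ee_pos'],s['wrist_force'])
q=proj("wrist",W(x,(-.069,0,.1235)));print(q,proj("wrist",W(x,(-.069,-.04,.1265))))
u,v=q.astype(int);a,b=max(u-100,0),max(v-60,0);print(a,b)
cv2.imwrite("pics/w4.png",cv2.resize(f[b:b+120,a:a+200],(800,480),interpolation=cv2.INTER_CUBIC))
shift([W(x,(-.069,-.04,.15)),W(x,(-.069,-.04,.1265)),W(x,(-.069,-.04,.123))],s)
```

```text
[0.49622752 0.02856685 0.20938793] [-0.05295701  0.0060408  -0.91966448]
[263.69244668 137.47740615] [317.49627615 137.6085054 ]
163 77
[4.84 4.61 4.05] [0.558 0.002 0.169]
[ 0.   -0.01  2.35] [0.558 0.002 0.146]
[ 0.   -0.    0.35] [0.558 0.002 0.142]
```

View pics/w4.png

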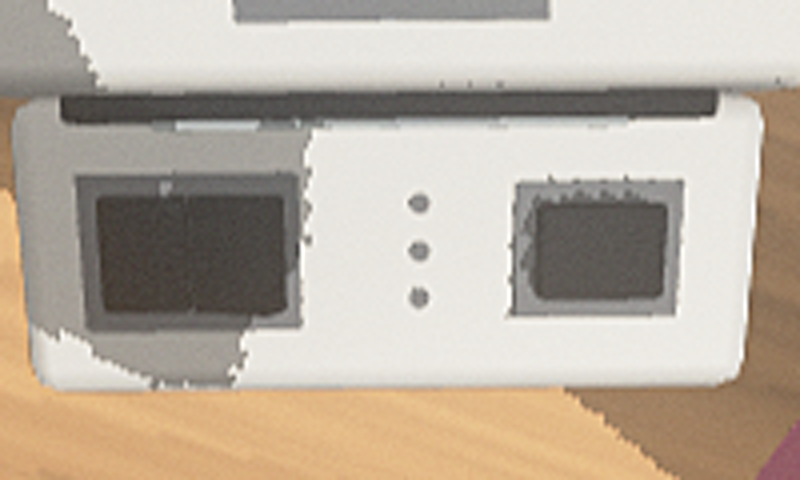

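The cover is flush. The rocker's inner (right) end now looks higher and its outer half is level, which matches the firm stop at 123.5 mm. The key is at (600,250) in the crop. Next, the feed key.

>>> carry_out(steps=[1, 2.4, 2.25, 0.5, 0, 0, 0, 1, 2.4, 2.25, 0.5, 0, 0, 0, 1, 0, 0, 1.5, 0, 0, 0, 1, 0, 0, 1.5, 0, 0, 0, 1, 0, 0, 0, 0, 0, 0])

```text
t: 8.68
ee_pos: [0.5555, 0.0104, 0.1667]
ee_rot: [[0.934, 0.358, -0.005], [0.358, -0.934, 0.0], [-0.005, -0.002, -1.0]]
wrist_force: [-0.4, -1.4, -0.0]
finger_gap: -0.0
grip_force: 0.0
```

Run:
```python
from h import *
x=np.load("fit2.npy");s=sense();print(s['ee_pos'],s['wrist_force'])
shift([W(x,(-.069,-.04,.1265)),W(x,(-.069,-.04,.123))],s)
```

```text
[0.55546794 0.01042107 0.1666543 ] [-0.36197213 -1.39388155 -0.03012421]
[-0.09  0.86  2.11] [0.558 0.002 0.146]
[0.   0.   0.35] [0.558 0.002 0.142]
```

>>> carry_out(steps=[1, 0, 0.75, 0, 0, 0, 0, 1, 0, 0, 0.8, 0, 0, 0, 1, 0, 0, 0, 0, 0, 0])

```text
t: 9.05
ee_pos: [0.5603, 0.002, 0.1606]
ee_rot: [[0.935, 0.355, -0.001], [0.355, -0.935, -0.0], [-0.001, -0.0, -1.0]]
wrist_force: [0.3, -0.4, -0.2]
finger_gap: 0.0002
grip_force: 0.0
```

Run:
```python
from h import *
x=np.load("fit2.npy");s=sense();print(s['ee_pos'],s['wrist_force'])
shift([W(x,(-.069,-.04,.1265)),W(x,(-.069,-.04,.123))],s)
```

```text
[0.56026593 0.00200225 0.1606218 ] [ 0.34388101 -0.39064278 -0.23022756]
[-0.25 -0.1   1.51] [0.558 0.002 0.146]
[0.   0.   0.35] [0.558 0.002 0.142]
```

>>> carry_out(steps=[1, -0.2, -0.1, 1.0, 0, 0, 0, 1, 0, 0, 0.7, 0, 0, 0, 1, 0, 0, 0.2, 0, 0, 0, 1, 0, 0, 0.15, 0, 0, 0, 1, 0, 0, 0, 0, 0, 0])

```text
t: 9.68
ee_pos: [0.5581, 0.0027, 0.1421]
ee_rot: [[0.935, 0.356, -0.002], [0.356, -0.935, -0.001], [-0.002, 0.0, -1.0]]
wrist_force: [-4.7, -0.1, 10.5]
finger_gap: -0.0003
grip_force: 5.1
```

Fully down: tip at 0.123 with 10 N. Release and check.

>>> carry_out(steps=[1, 0, 0, -0.5, 0, 0, 0, 1, 0, 0, -3, 0, 0, 0, 1, 0, 0, -5, 0, 0, 0, 1, -5, 0, -3, 0, 0, 0, 1, 0, 0, 0, 0, 0, 0])

```text
t: 10.3
ee_pos: [0.5114, -0.0169, 0.258]
ee_rot: [[0.935, 0.353, 0.004], [0.353, -0.935, -0.003], [0.003, 0.004, -1.0]]
wrist_force: [0.9, 0.1, -1.2]
finger_gap: -0.0002
grip_force: 0.0
```

Run:
```python
from h import *
s=sense();print(s['t'],s['ee_pos'],s['wrist_force'])
f=grab_frame("wrist");g=grab_frame("top")[165:265,205:325]
cv2.imwrite("pics/w5.png",np.hstack([cv2.resize(f[0:288],(400,225)),cv2.resize(g,(270,225),interpolation=cv2.INTER_CUBIC)]))
```

```text
10.3 [ 0.51140077 -0.016882    0.25798022] [ 0.87661779  0.0915859  -1.21352847]
```

View pics/w5.png

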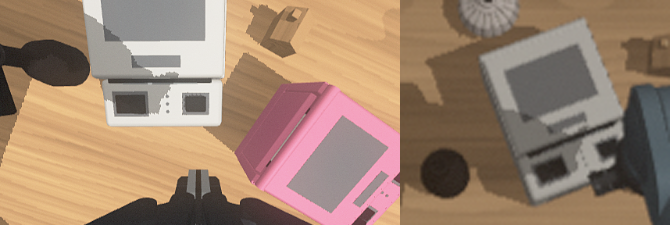

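The cover is shut (157,35), the rocker (130,104) and key (195,103) are in place, and the printer and its neighbours have not moved. I hand in.

```bash
python3 -c "
from workcell import *
print(sign_off())"
```

```text
the job is handed in; nothing more can be done
None
```

I pressed the paper cover shut, then snapped the power rocker on, then pressed and released the feed key; the job is handed in at about 10.3 s, with no verdict returned and nothing seen to have moved out of place.

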